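Unlid the bedside candle and hold it up to be lit

TASK

Get the bedside candle ready for lighting: take the loose lid off the jar, set it knob up inside the brass dish and let go of it, then lift the open candle at least 10 cm clear of its black stand and finish while still holding it there above the stand, level and still. Keep the candle upright all the while, do not drop anything, and leave the picture frame, the notebook and the glasses where they are.

Things in the scene. Friction and masses are not known exactly. Their poses are not given: they have to be found in the camera images.
- candle: candle in a straight round ivory ceramic jar with a white paper band, 60 mm in diameter and 90 mm tall, 0.25 to 0.45 kg, loose, standing upright in the middle of the black stand; inside the 4 mm wall the mouth is 20 mm deep down to the yellow wax with its short wick (not above the rim). Origin: centre of the underside; z up its axis. At the start the lid covers its mouth
- lid: round wooden candle lid, loose (only its own weight holds it, 40 to 80 g): from below a cork plug 44 mm in diameter and 7 mm high that hangs in the jar's 52 mm mouth, a dark disc 64 mm in diameter and 8 mm thick that rests on the jar's rim, and a pale upright knob 22 mm in diameter and 34 mm tall. Origin: centre of the plug's underside; z up through the knob, whose foot is at z = 15 mm and top at z = 49 mm
- stand: black carved round candle stand, fixed to the table, up to about 116 mm across and 30 mm high with a flat top 100 mm across. Origin: centre of its underside on the table; z up
- dish: round shallow brass dish for the lid, fixed to the table: 90 mm in outer diameter, 80 mm inside, 15 mm high, its flat floor 5 mm thick. Origin: centre of its underside on the table; z up. A lid lying in it rests on its plug, its origin 5 mm above the dish's origin, the disc within the rim
- frame: bystander: orange-brown wooden picture frame 150 mm wide and about 150 mm high, leaning slightly back on a strut, loose. Origin: on the table under the frame; the picture looks to its -x, the strut foot reaches 53 mm to +x
- notebook: bystander: black notebook 95 x 145 x 16 mm (x, y, z) with a black pen on top (26 mm high with it), loose. Origin: centre of its underside
- glasses: bystander: folded spectacles with dark rims and yellow temples, about 25 x 135 x 40 mm (x, y, z), loose. Origin: on the table under the middle of the rims; the folded temples lie to +x
Not all that is in view belongs to the job. What is shaped like the lid but green or orange is not meant.

How it is judged:
On the way, in this order (a step that is already met when the one before it is completed fails the run):
1. the lid lies flat, knob up, in the brass dish, let go, while the candle stands on its stand (horizontal distance between lid and dish below 0.012 m and z of lid in the frame of dish between 0.003 and 0.008 m and angle between lid's own z axis and vertical below 0.1 rad and contact force between lid and the fingers below 0.1 N and z of candle in the frame of stand below 0.034 m and horizontal distance between candle and stand below 0.03 m), for 0.2 s.
2. the candle is lifted clear above the stand and held level and still (z of candle in the frame of stand above 0.115 m and horizontal distance between candle and stand below 0.05 m and angle between candle's own z axis and vertical below 0.12 rad and linear speed of candle below 0.03 m/s and angular speed of candle below 0.2 rad/s and contact force between candle and the fingers above 1 N), for 0.5 s.
At the end, for the whole second after the job is handed in: candle gripped, underside 85+ mm above the stand top, within 50 mm of its axis, tilt under 0.12 rad, still (0.03 m/s, 0.2 rad/s), touched by fingers only; lid let go in the dish, plug on its floor, flat (0.1 rad), within 12 mm of centre; frame, notebook, glasses within 25 mm of their places (all of step 2 and horizontal distance between lid and dish below 0.012 m and z of lid in the frame of dish between 0.003 and 0.008 m and angle between lid's own z axis and vertical below 0.1 rad and contact force between lid and the fingers below 0.1 N and contact force between candle and stand below 0.05 N and contact force between candle and dish below 0.05 N and contact force between candle and lid below 0.05 N and contact force between candle and frame below 0.05 N and contact force between candle and notebook below 0.05 N and contact force between candle and glasses below 0.05 N and distance of each of frame, notebook, glasses from where it was at the start of the episode below 0.025 m and angle between frame's own z axis and vertical below 0.2 rad); the arm keeps its last pose, push and grip.
It fails at once if the candle is tipped by more than 0.26 rad (angle between candle's own z axis and vertical above 0.26 rad).
It fails at once if the lid is dropped (falls free faster than 0.5 m/s) (linear speed of lid above 0.5 m/s and contact force between lid and the fingers below 0.05 N).
It fails at once if the candle is dropped (falls free faster than 0.5 m/s) (linear speed of candle above 0.5 m/s and contact force between candle and the fingers below 0.05 N).
It fails at once if the frame, notebook or glasses are moved by more than 25 mm or the frame is tipped over (distance of any of frame, notebook, glasses from where it was at the start of the episode above 0.025 m or angle between frame's own z axis and vertical above 0.2 rad).
It also fails if it takes over 58 s, if anything falls off the work surface, if the arm or the gripper's body presses on something with over 40 N, if the wrist force passes 120 N, or if a joint passes its speed limit or range.

ROBOT

A 7-joint arm with a two-finger parallel gripper is mounted at the origin on the work surface. World frame = base frame: x ahead of the robot, y to its left, z up, the work surface at z = 0. Lengths are in m, angles in rad, forces in N, time in s.
With the tool pointing down it reaches from about 0.4 to 0.85 m from the base axis. Payload 10.4 kg.
Tool frame: the origin (TCP) lies at the very end of the fingers, on their centre line; the grasp point (between the pads) lies r.tcp_to_grasp behind it (r.tcp_to_grasp is the distance from the TCP to the grasp point, in m); z points along the fingers, y is the direction in which the jaws open and shut (so a half turn about z gives the same grasp; the last joint's range is limited). The gripper opens to 87 mm and grips with 3 to 60 N. Pads are 19 mm wide; open, the fingers measure 117 mm over their backs; the gripper's body (75 mm by 190 mm) begins 51 mm behind the grasp point.
Start: joints at [1.18, 0.332, -0.065, 1.46, 0.022, 1.35, -0.088], TCP at [0.225, -0.583, 0.223] pointing down, gripper open.
Joint ranges: [-2.6, 2.6], [-0.5, 2.12], [-1.47, 1.34], [0.16, 2.42], [-1.27, 4.41], [0.06, 2.06], [-2.6, 2.6]. Speed limits (rad/s): [2.22, 2.22, 2.79, 2.79, 3.14, 3.14, 3.14].

INTERFACE

Orientations are given as a unit quaternion [x, y, z, w].
In Python, from bench import r gives the robot as it stands. The module is installed in compiled form; this text tells all that it offers.
- The arm moves only by the shell command python3 -m inch 'ROWS' [FORCE]. ROWS is JSON, a list of rows, each an object with "offset": the shift along the tool's x, y, z in m, a list of three; "turn": the turn, a rotation vector about the tool's x, y, z in degrees, a list of three; "fingers": the finger opening in m, from 0 to 0.087. A call has 1 to 5 rows; each row shifts and turns the pose as measured when the row begins, along the tool's axes as they then stand; what a row does not reach is not made up. A row lasts 1/8 s, in which the tool goes at most 62.5 mm and 10.7 degrees, less where a joint would pass 70% of its speed; a pose out of reach is approached as far as the arm can. A call with a gripper value outside its range is refused whole. The fingers move at their own pace and stop on an object; FORCE is the grip in N (left out, the last holds). Time passes only in rows, so rows that do not move let the fingers close. It gives the time, the measured TCP pose, the force and the opening at its end, in the units of the state.
- r.read_state(): the state, without advancing time (a new reading comes with each control period).
- r.camera(name): name is "scene" or "top"; returns the picture (400x640x3 uint8, red, green, blue); there is no depth.
- r.camera_model(name): a dict with "fx", "fy", "cx", "cy" (pixels), "world_from_camera" (4x4, takes a point from camera to world coordinates). Camera axes: x right, y up, looking along -z (the intrinsics and any distortion apply to the point x, -y, -z); pixel columns grow to the right and rows downward; lengths in m; the calibration is good to about 2 mm. A picture is of the moment at which its call begins. camera_model takes no time and is no camera call.
- r.close_job(): hands the job in, once; it reports no verdict.
Trained networks look in the newest picture that a camera, given by its name, has taken for a name from the list of things; names that differ only in an ending like _2 or _b are one class to them, and where a whole thing is asked for, a point or a joint stands for the part that bears it (a point fixed in the world has none). Each returns a list of dicts, best first, with "score" (0 to 1); they miss things now and then, are a little off and sometimes report something else, mostly with a low value. They report only what shows in the picture. A call takes as long as a camera call. They do not tell look-alikes from the thing itself.
- r.cut_out(name, camera): "region" (400x640 bool, what is visible of it) and "extent" ([left, top, right, bottom] in pixels, round what is visible of it).
The state is a dict: "time": time; "joint_positions": joint angles; "joint_vel": joint speeds; "joint_torque": joint torques, N m; "ee_pos": TCP position; "eef_rot": TCP orientation; "ft_force": force on the tool from outside, world axes, zero at the start; "torque": the same for the moment, N m; "width": finger opening in m.
Only numpy, scipy, OpenCV 4.12 (cv2) and the standard library are available. Lean on these libraries where they do the work, as an engineer would, in place of code of your own. Each camera call takes 0.05 s, during which the arm holds its last target. There are 200 camera calls.

## Working session

There is one attempt and no reset: what is moved stays moved. The work goes in short steps, Python scripts to look and compute and a shell command to move; the robot and the scene stay as the last step left them, time stands still between calls to the robot, and variables do not carry over. Pictures are saved under pics/ and viewed, on a budget of 10 in all, crops included, one or two more only if the job needs it, and the job is handed in when it is done.

```bash
mkdir -p pics; python3 - <<'E'
from bench import r
import cv2,numpy as np
s=r.read_state();print({k:np.round(v,3).tolist() for k,v in s.items()},r.tcp_to_grasp)
for c in("scene","top"):
    im=r.camera(c);cv2.imwrite(f"pics/{c}0.png",im[...,::-1])
    m=r.camera_model(c);print({k:np.round(v,3).tolist() for k,v in m.items()})
    for n in("candle","lid","stand","dish"):
        print(c,n,[(round(float(d["score"]),2),[int(v) for v in d["extent"]]) for d in r.cut_out(n,c)][:4])
a=cv2.imread("pics/scene0.png");b=cv2.imread("pics/top0.png")
cv2.imwrite("pics/both0.png",cv2.resize(np.vstack([a,b]),(480*1,600)))
E
```

```text
{'time': 0.0, 'joint_positions': [1.18, 0.333, -0.065, 1.461, 0.022, 1.35, -0.089], 'joint_vel': [-0.001, -0.0, -0.0, 0.0, -0.0, 0.001, -0.001], 'joint_torque': [-0.001, -62.327, 0.024, -38.99, -0.061, 0.04, 0.0], 'ee_pos': [0.225, -0.583, 0.222], 'eef_rot': [0.983, 0.183, -0.0, -0.001], 'ft_force': [0.325, 1.045, 0.217], 'torque': [-0.0, 0.016, 0.018], 'width': 0.087} 0.0187
{'fx': 464.01, 'fy': 464.01, 'cx': 317.507, 'cy': 207.583, 'world_from_camera': [[0.537, -0.559, 0.632, 1.346], [0.844, 0.34, -0.416, -0.498], [0.018, 0.757, 0.654, 0.86], [0.0, 0.0, 0.0, 1.0]]}
scene candle [(0.96, [253, 202, 278, 232])]
scene lid [(0.77, [199, 218, 223, 239]), (0.69, [252, 183, 281, 206]), (0.57, [271, 248, 300, 274])]
scene stand [(0.58, [247, 219, 286, 249])]
scene dish [(0.68, [348, 179, 379, 206])]
{'fx': 432.607, 'fy': 432.607, 'cx': 324.561, 'cy': 200.831, 'world_from_camera': [[-0.007, 0.992, -0.123, 0.418], [-1.0, -0.01, -0.027, -0.01], [-0.028, 0.123, 0.992, 1.32], [0.0, 0.0, 0.0, 1.0]]}
top candle [(0.53, [365, 219, 374, 224])]
top lid [(0.87, [350, 246, 373, 271]), (0.65, [366, 199, 390, 225]), (0.54, [368, 165, 389, 187])]
top stand [(0.74, [355, 199, 392, 234])]
top dish [(0.64, [258, 201, 287, 232])]
```

```bash
python3 - <<'E'
import cv2,numpy as np
a=cv2.imread("pics/scene0.png")[130:310,150:430];b=cv2.imread("pics/top0.png")[110:290,220:500]
cv2.imwrite("pics/crop0.png",cv2.resize(np.hstack([a,b]),(800,257),interpolation=cv2.INTER_CUBIC))
v=np.vstack([cv2.resize(a,(460,296),interpolation=cv2.INTER_CUBIC),cv2.resize(b,(460,296),interpolation=cv2.INTER_CUBIC)])
cv2.imwrite("pics/crop0.png",v)
a=cv2.imread("pics/scene0.png");b=cv2.imread("pics/top0.png")
cv2.imwrite("pics/both0.png",cv2.resize(np.vstack([a,b]),(480,600),interpolation=cv2.INTER_AREA))
E
```

```text
(no output)
```

View pics/both0.png

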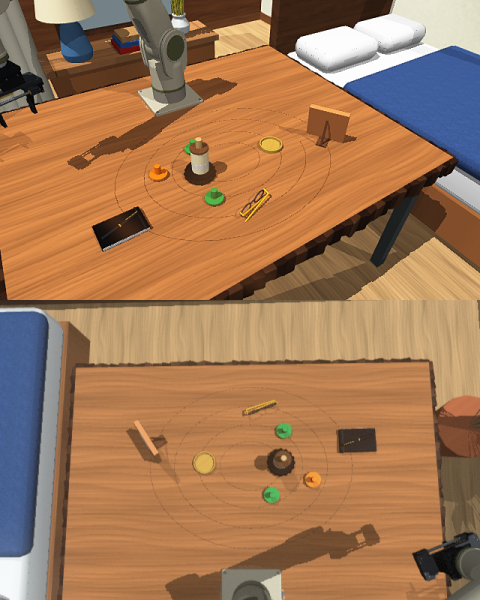

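View pics/crop0.png

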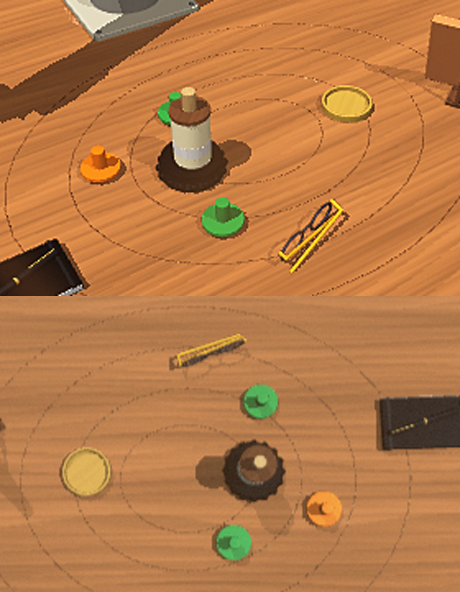

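```bash
cat >h.py <<'E'
from bench import r
import cv2,numpy as np
from scipy.optimize import least_squares
from scipy.spatial.transform import Rotation as R
def proj(c,P):
    m=r.camera_model(c);T=np.linalg.inv(np.array(m["world_from_camera"]))
    q=np.c_[np.atleast_2d(P),np.ones(len(np.atleast_2d(P)))]@T.T
    return np.c_[m["cx"]+m["fx"]*q[:,0]/-q[:,2],m["cy"]-m["fy"]*q[:,1]/-q[:,2]]
def cyl(*rz):
    t=np.linspace(0,2*np.pi,60)
    return np.vstack([np.c_[a*np.cos(t),a*np.sin(t),z+0*t] for a,z in rz])
LID=cyl((.032,.007),(.032,.015),(.011,.049));DISH=cyl((.045,0),(.045,.015));STAND=cyl((.058,.005),(.055,.03))
def ext(p): return np.r_[p.min(0),p.max(0)]
def fit(model,obs,z=None,x0=(.6,0)):
    "obs: list of (cam,extent); returns xy(z), residual px"
    f=lambda v:np.concatenate([ext(proj(c,model+[v[0],v[1],z if z is not None else v[2]]))-np.array(e)-[0,0,1,1] for c,e in obs])
    s=least_squares(f,list(x0)+([] if z is not None else [.1]),loss="soft_l1");return s.x,f(s.x)
E
python3 - <<'E'
from h import *
np.set_printoptions(precision=4,suppress=True)
L=[("scene",[252,183,281,206]),("top",[366,199,390,225])]
print("lid",fit(LID,L,.113));print(fit(LID,L))
D=[("scene",[348,179,379,206]),("top",[258,201,287,232])]
print("dish",fit(DISH,D,0.))
print("stand",fit(STAND,[("top",[355,199,392,234]),("scene",[247,219,286,249])],0.))
for n in("frame","notebook","glasses"):
  for c in("scene","top"): pass
# color checks: knob centroid in top, frame via top pixels
m=r.camera_model("top");W=np.array(m["world_from_camera"])
def back(u,v,z):
    d=W[:3,:3]@[(u-m["cx"])/m["fx"],-(v-m["cy"])/m["fy"],-1];o=W[:3,3];return o+d*(z-o[2])/d[2]
for n,u,v,z in(("frameA",180,162,.15),("frameB",209,207,.15),("orange",417,240,.03),("greenfar",378,175,.03),("greennear",361,258,.03),("knobtop",378,211,.162)):print(n,back(u,v,z))
E
```

```text
lid (array([ 0.5355, -0.1222]), array([-0.3599,  0.0331, -4.2283,  0.543 , -0.6992,  0.7783, -2.2658,
       -2.9478]))
(array([ 0.5366, -0.1227,  0.1149]), array([-0.4007, -0.2898, -4.2194,  0.266 , -0.4802,  0.2901, -2.0098,
       -3.401 ]))
dish (array([0.5367, 0.1876]), array([-1.8096,  3.2532, -2.5563, -1.2935, -1.2733, -0.1815, -1.2136,
       -2.4168]))
stand (array([ 0.5346, -0.1247]), array([ 0.1326, -2.4665,  0.434 , -0.3741, -2.8121, -7.1457,  1.2648,
       -1.5297]))
frameA [0.6763 0.4241 0.15  ]
frameB [0.5494 0.3393 0.15  ]
orange [ 0.4588 -0.2471  0.03  ]
greenfar [ 0.6551 -0.1365  0.03  ]
greennear [ 0.4071 -0.0811  0.03  ]
knobtop [ 0.5329 -0.1214  0.162 ]
```

```bash
python3 - <<'E'
from h import *
rows=[]
for c in("scene","top"):
    a=cv2.imread(f"pics/{c}0.png");t=[]
    for M,p,w in((LID,(.535,-.122,.113),0),(DISH,(.5367,.1876,0),1)):
        ctr=proj(c,[p])[0];x0,y0=(ctr-[32,24]).astype(int);k=6
        s=cv2.resize(a[y0:y0+48,x0:x0+64],None,fx=k,fy=k,interpolation=cv2.INTER_NEAREST)
        for i in range(0,len(M),60):cv2.polylines(s,[((proj(c,M[i:i+60]+p)-[x0,y0]+.5)*k).astype(int)],1,(255,255,0),1)
        if not w:
            for rz in((.058,.005),(.05,.03),(.03,.12)):cv2.polylines(s,[((proj(c,cyl(rz)+[p[0],p[1],0])-[x0,y0]+.5)*k).astype(int)],1,(0,255,255),1)
        t.append(s)
    rows.append(np.hstack(t))
cv2.imwrite("pics/ov.png",np.vstack(rows))
E
```

```text
(no output)
```

View pics/ov.png

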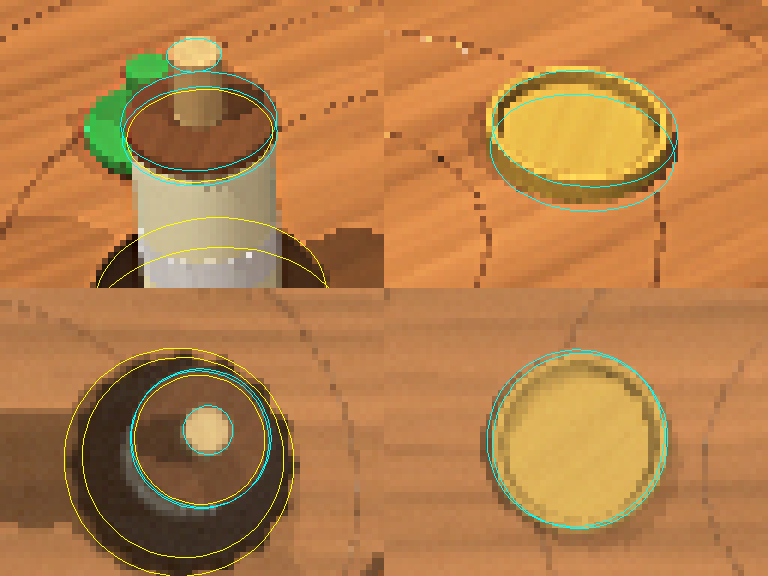

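```bash
python3 -m inch '[{"offset":[0,0,-0.02],"turn":[0,0,10.5],"fingers":0.087},{"offset":[0,0,-0.02],"turn":[0,0,10.5],"fingers":0.06},{"offset":[0.03,-0.04,0],"turn":[0,0,0],"fingers":0.06},{"offset":[0.03,-0.04,0],"turn":[0,0,0],"fingers":0.06},{"offset":[0,0,0],"turn":[0,0,0],"fingers":0.06}]' 30
```

```text
time: 1.12
ee_pos: [0.2869, -0.5018, 0.2636]
eef_rot: [1.0, -0.006, 0.0, -0.0]
ft_force: [0.2, 0.2, -0.4]
width: 0.0616
```

```bash
python3 -m inch '[{"offset":[0.028,-0.042,0],"turn":[0,0,0],"fingers":0.06},{"offset":[0.028,-0.042,0],"turn":[0,0,0],"fingers":0.06},{"offset":[0.028,-0.042,0],"turn":[0,0,0],"fingers":0.06},{"offset":[0.028,-0.042,0],"turn":[0,0,0],"fingers":0.06},{"offset":[0.028,-0.042,0],"turn":[0,0,-0.7],"fingers":0.06}]'
python3 -m inch '[{"offset":[0.028,-0.042,0],"turn":[0,0,0],"fingers":0.06},{"offset":[0.028,-0.042,0],"turn":[0,0,0],"fingers":0.06},{"offset":[0.028,-0.042,0],"turn":[0,0,0],"fingers":0.06},{"offset":[0.024,-0.042,0],"turn":[0,0,0],"fingers":0.06},{"offset":[0,0,0],"turn":[0,0,0],"fingers":0.06}]'
```

```text
time: 1.75
ee_pos: [0.429, -0.2953, 0.2634]
eef_rot: [1.0, -0.006, -0.0, 0.001]
ft_force: [1.1, 0.0, 0.2]
width: 0.06
time: 2.38
ee_pos: [0.5434, -0.1242, 0.2631]
eef_rot: [1.0, -0.006, 0.001, 0.002]
ft_force: [-0.3, -0.2, 1.3]
width: 0.0599
```

```bash
python3 -m inch '[{"offset":[-0.0085,-0.002,0.03],"turn":[0,0,-0.7],"fingers":0.05},{"offset":[0,0,0.03],"turn":[0,0,0],"fingers":0.05},{"offset":[0,0,0.02],"turn":[0,0,0],"fingers":0.05},{"offset":[0,0,0.01],"turn":[0,0,0],"fingers":0.05},{"offset":[0,0,0],"turn":[0,0,0],"fingers":0.05}]'
python3 - <<'E'
from h import *
for c in("scene","top"):
    a=cv2.imread(f"pics/{c}0.png")
    a=r.camera(c)[...,::-1];x,y=proj(c,[[.535,-.122,.15]])[0].astype(int)
    cv2.imwrite(f"pics/n_{c}.png",cv2.resize(a[y-50:y+50,x-60:x+60],(480,400),interpolation=cv2.INTER_CUBIC)[:,:400])
cv2.imwrite("pics/near1.png",np.hstack([cv2.imread("pics/n_scene.png"),cv2.imread("pics/n_top.png")]))
E
```

```text
time: 3.0
ee_pos: [0.5343, -0.1296, 0.1711]
eef_rot: [1.0, -0.003, 0.001, 0.003]
ft_force: [0.4, 0.6, 0.2]
width: 0.0498
```

View pics/near1.png

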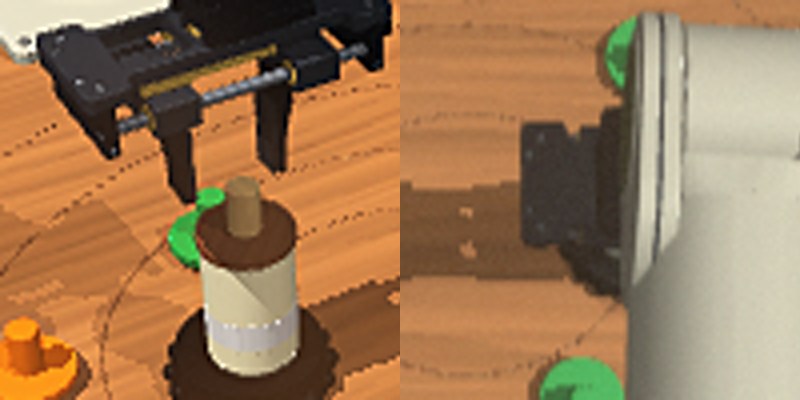

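```bash
python3 -m inch '[{"offset":[0.001,-0.0075,0],"turn":[0.3,0,0],"fingers":0.05},{"offset":[0,0,0],"turn":[0,0,0],"fingers":0.05},{"offset":[0,0,0],"turn":[0,0,0],"fingers":0.05}]'
```

```text
time: 3.48
ee_pos: [0.5371, -0.1213, 0.1739]
eef_rot: [1.0, -0.003, 0.003, 0.0]
ft_force: [-0.2, 0.1, -0.2]
width: 0.0498
```

```bash
python3 -m inch '[{"offset":[-0.001,0,0.02],"turn":[0,0,0],"fingers":0.05},{"offset":[0,0,0.012],"turn":[0,0,0],"fingers":0.05},{"offset":[0,0,0],"turn":[0,0,0],"fingers":0.05}]'
python3 -m inch '[{"offset":[0,0,0],"turn":[0,0,0],"fingers":0.05}]'; python3 -m inch '[{"offset":[0,0,0],"turn":[0,0,0],"fingers":0.05}]'
```

```text
time: 3.85
ee_pos: [0.5368, -0.1213, 0.1419]
eef_rot: [1.0, -0.003, 0.004, 0.001]
ft_force: [-0.1, -0.2, 0.3]
width: 0.0498
time: 3.98
ee_pos: [0.5371, -0.1213, 0.1424]
eef_rot: [1.0, -0.003, 0.004, 0.001]
ft_force: [-0.4, -0.1, -0.3]
width: 0.0504
time: 4.1
ee_pos: [0.5374, -0.1214, 0.1429]
eef_rot: [1.0, -0.003, 0.004, 0.001]
ft_force: [0.0, 0.1, 0.4]
width: 0.0501
```

```bash
python3 -m inch '[{"offset":[-0.002,0,0.010],"turn":[0,-0.4,0],"fingers":0.05},{"offset":[0,0,0.001],"turn":[0,0,0],"fingers":0.015},{"offset":[0,0,0],"turn":[0,0,0],"fingers":0.015},{"offset":[0,0,0],"turn":[0,0,0],"fingers":0.015},{"offset":[0,0,0],"turn":[0,0,0],"fingers":0.015}]' 15
python3 -m inch '[{"offset":[0,0,0],"turn":[0,0,0],"fingers":0.015},{"offset":[0,0,0],"turn":[0,0,0],"fingers":0.015}]' 25
```

```text
time: 4.72
ee_pos: [0.5356, -0.1214, 0.1316]
eef_rot: [1.0, -0.003, 0.001, 0.001]
ft_force: [0.5, 0.5, -0.7]
width: 0.0215
time: 4.97
ee_pos: [0.5356, -0.1215, 0.1316]
eef_rot: [1.0, -0.003, 0.001, 0.001]
ft_force: [-0.4, 0.3, -0.2]
width: 0.0213
```

```bash
python3 -m inch '[{"offset":[0,0,-0.01],"turn":[0,0,0],"fingers":0.015},{"offset":[0,0,-0.02],"turn":[0,0,0],"fingers":0.015},{"offset":[0,0,-0.03],"turn":[0,0,0],"fingers":0.015},{"offset":[0,0,-0.03],"turn":[0,0,0],"fingers":0.015},{"offset":[0,0,0],"turn":[0,0,0],"fingers":0.015}]'
python3 - <<'E'
from h import *
o=[]
for c in("scene","top"):
    a=r.camera(c)[...,::-1];x,y=proj(c,[[.535,-.122,.15]])[0].astype(int)
    o.append(cv2.resize(a[y-50:y+50,x-50:x+50],(400,400),interpolation=cv2.INTER_CUBIC))
cv2.imwrite("pics/lift1.png",np.hstack(o))
E
```

```text
time: 5.6
ee_pos: [0.5356, -0.1211, 0.2271]
eef_rot: [1.0, -0.002, 0.002, 0.001]
ft_force: [-0.1, -0.0, -0.3]
width: 0.0214
```

View pics/lift1.png

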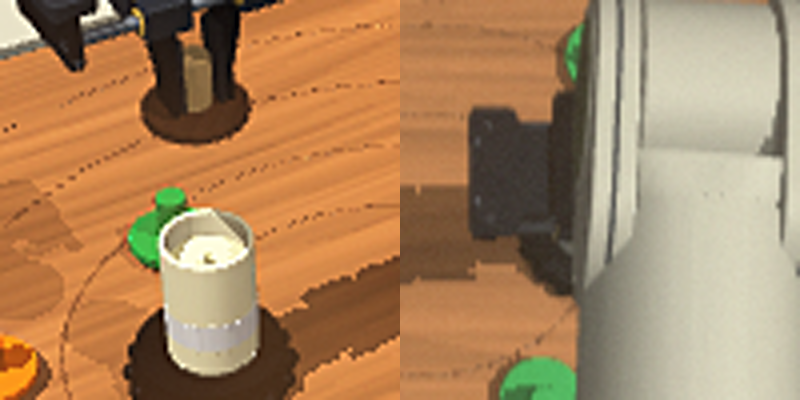

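The lid hangs level in the fingers (crop 195,120) and the open candle stays upright on its stand (crop 210,290). Now I move it to the dish: dy = +0.307.

```bash
python3 -m inch '[{"offset":[0,-0.02,0],"turn":[0,0,0],"fingers":0.015},{"offset":[0,-0.035,0],"turn":[0,0,0],"fingers":0.015},{"offset":[0,-0.04,0],"turn":[0,0,0],"fingers":0.015},{"offset":[0,-0.04,0],"turn":[0,0,0],"fingers":0.015},{"offset":[0,-0.04,0],"turn":[0,0,0],"fingers":0.015}]'
python3 -m inch '[{"offset":[0,-0.04,0],"turn":[0,0,0],"fingers":0.015},{"offset":[0,-0.04,0],"turn":[0,0,0],"fingers":0.015},{"offset":[0,-0.03,0],"turn":[0,0,0],"fingers":0.015},{"offset":[0,-0.015,0],"turn":[0,0,0],"fingers":0.015},{"offset":[0,0,0],"turn":[0,0,0],"fingers":0.015}]'
python3 -m inch '[{"offset":[0,0,0],"turn":[0,0,0],"fingers":0.015}]'
```

```text
time: 6.32
ee_pos: [0.532, 0.062, 0.2197]
eef_rot: [1.0, -0.004, -0.004, -0.0]
ft_force: [0.8, 0.6, -1.4]
width: 0.0214
time: 6.95
ee_pos: [0.5264, 0.2003, 0.2162]
eef_rot: [1.0, 0.002, -0.008, -0.001]
ft_force: [-0.2, -0.5, -0.3]
width: 0.0213
time: 7.08
ee_pos: [0.5264, 0.1992, 0.2159]
eef_rot: [1.0, 0.001, -0.008, -0.001]
ft_force: [-0.7, -0.4, 0.4]
width: 0.021
```

```bash
python3 -m inch '[{"offset":[0.008,0.013,0],"turn":[0,0.9,0],"fingers":0.015},{"offset":[0,0,0.03],"turn":[0,0,0],"fingers":0.015},{"offset":[0,0,0.04],"turn":[0,0,0],"fingers":0.015},{"offset":[0,0,0.03],"turn":[0,0,0],"fingers":0.015},{"offset":[0,0,0],"turn":[0,0,0],"fingers":0.015}]'
python3 - <<'E'
from h import *
o=[]
s=r.read_state();print(s["ee_pos"],s["eef_rot"])
for c in("scene","top"):
    a=r.camera(c)[...,::-1];x,y=proj(c,[[.535,.186,.05]])[0].astype(int)
    o.append(cv2.resize(a[y-50:y+50,x-50:x+50],(400,400),interpolation=cv2.INTER_CUBIC))
    print(c,[(round(float(d["score"]),2),d["extent"]) for n in("lid","dish") for d in r.cut_out(n,c)])
cv2.imwrite("pics/dish1.png",np.hstack(o))
E
```

```text
time: 7.7
ee_pos: [0.5395, 0.1749, 0.1141]
eef_rot: [1.0, -0.005, 0.003, 0.001]
ft_force: [-0.0, -0.1, 0.2]
width: 0.0216
[0.5394984  0.17485434 0.11406105] [ 0.9999826  -0.00464759  0.0034144   0.00124117]
scene [(0.79, [348.8, 153.8, 373.3, 176.0]), (0.61, [271.7, 248.5, 300.0, 272.7]), (0.59, [245.7, 186.7, 262.6, 206.1]), (0.56, [198.4, 220.4, 225.8, 239.4]), (0.2, [255.6, 190.0, 278.8, 232.1]), (0.91, [345.6, 181.3, 374.8, 205.1])]
top [(0.85, [368.2, 164.7, 387.9, 187.3]), (0.72, [350.0, 250.6, 372.1, 268.9]), (0.68, [404.2, 229.0, 426.3, 248.9])]
```

View pics/dish1.png

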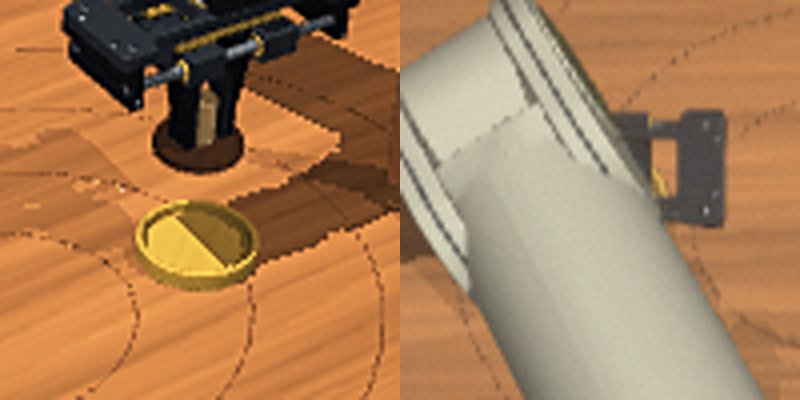

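```bash
python3 - <<'E'
from h import *
np.set_printoptions(precision=4,suppress=True)
O=[]
for c in("scene","top"):
    a=cv2.cvtColor(cv2.imread(f"pics/{c}0.png"),cv2.COLOR_BGR2HSV)
    x,y=proj(c,[[.535,.187,.01]])[0].astype(int);s=a[y-28:y+28,x-28:x+28]
    m=((s[...,0]>=19)&(s[...,0]<=35)&(s[...,1]>110)).astype(np.uint8)
    n,l,st,_=cv2.connectedComponentsWithStats(m);k=1+np.argmax(st[1:,4]);b=st[k]
    e=[x-28+b[0],y-28+b[1],x-28+b[0]+b[2]-1,y-28+b[1]+b[3]-1];print(c,e);O.append((c,e))
print(fit(DISH,O,0.,(.535,.187)))
for o in O: print(fit(DISH,[o],0.,(.535,.187)))
E
```

```text
scene [np.int64(346), np.int64(182), np.int64(376), np.int64(204)]
top [np.int64(258), np.int64(202), np.int64(286), np.int64(231)]
(array([0.5336, 0.1869]), array([-0.595 , -0.2186, -0.3881,  0.1843, -1.0729, -0.1814, -0.0061,
       -0.4106]))
(array([0.5343, 0.1881]), array([-0.1057, -0.2165,  0.1051,  0.1859]))
(array([0.5327, 0.1852]), array([-0.5299,  0.1116,  0.5353, -0.115 ]))
```

```bash
python3 -m inch '[{"offset":[-0.005,-0.010,0.02],"turn":[0,-0.3,0],"fingers":0.015},{"offset":[0,0,0.02],"turn":[0,0,0],"fingers":0.015},{"offset":[0,0,0.01],"turn":[0,0,0],"fingers":0.015},{"offset":[0,0,0],"turn":[0,0,0],"fingers":0.015},{"offset":[0,0,0],"turn":[0,0,0],"fingers":0.015}]'
```

```text
time: 8.62
ee_pos: [0.5355, 0.1908, 0.0648]
eef_rot: [1.0, -0.003, 0.004, -0.0]
ft_force: [-0.2, -0.5, -0.5]
width: 0.0212
```

```bash
python3 -m inch '[{"offset":[-0.002,0.004,0],"turn":[0.2,-0.4,0],"fingers":0.015},{"offset":[0,0,0.02],"turn":[0,0,0],"fingers":0.015},{"offset":[0,0,0.01],"turn":[0,0,0],"fingers":0.015},{"offset":[0,0,0],"turn":[0,0,0],"fingers":0.015},{"offset":[0,0,0],"turn":[0,0,0],"fingers":0.015}]'
```

```text
time: 9.25
ee_pos: [0.5337, 0.1865, 0.0331]
eef_rot: [1.0, -0.003, 0.0, -0.002]
ft_force: [0.2, 0.4, -1.1]
width: 0.0213
```

```bash
python3 -m inch '[{"offset":[0,0,0.006],"turn":[0,0,0],"fingers":0.015},{"offset":[0,0,0.001],"turn":[0,0,0],"fingers":0.015},{"offset":[0,0,0],"turn":[0,0,0],"fingers":0.015}]'
python3 -m inch '[{"offset":[0,0,0.002],"turn":[0,0,0],"fingers":0.015},{"offset":[0,0,0],"turn":[0,0,0],"fingers":0.015}]'
```

```text
time: 9.62
ee_pos: [0.534, 0.1868, 0.0262]
eef_rot: [1.0, -0.003, 0.001, -0.003]
ft_force: [0.0, -0.3, -0.4]
width: 0.0213
time: 9.88
ee_pos: [0.5342, 0.1868, 0.0242]
eef_rot: [1.0, -0.003, 0.001, -0.003]
ft_force: [-1.0, 0.2, -1.0]
width: 0.0213
```

```bash
python3 -m inch '[{"offset":[0,0,0.001],"turn":[0,0,0],"fingers":0.015},{"offset":[0,0,0],"turn":[0,0,0],"fingers":0.015}]'
python3 -m inch '[{"offset":[0,0,0.001],"turn":[0,0,0],"fingers":0.015},{"offset":[0,0,0],"turn":[0,0,0],"fingers":0.015}]'
```

```text
time: 10.12
ee_pos: [0.5344, 0.187, 0.0237]
eef_rot: [1.0, -0.003, 0.001, -0.003]
ft_force: [-0.3, -0.6, 0.8]
width: 0.0211
time: 10.38
ee_pos: [0.5347, 0.1872, 0.0237]
eef_rot: [1.0, -0.003, 0.001, -0.002]
ft_force: [-0.5, -0.4, -0.5]
width: 0.0209
```

```bash
python3 -m inch '[{"offset":[0,0,0.002],"turn":[0,0,0],"fingers":0.015}]'
python3 -m inch '[{"offset":[0,0,0.002],"turn":[0,0,0],"fingers":0.015}]'
```

```text
time: 10.5
ee_pos: [0.5349, 0.1874, 0.0233]
eef_rot: [1.0, -0.003, 0.002, -0.002]
ft_force: [-10.3, -5.4, 30.3]
width: 0.0213
time: 10.62
ee_pos: [0.5351, 0.1874, 0.0232]
eef_rot: [1.0, -0.003, 0.002, -0.002]
ft_force: [-11.9, -5.2, 31.0]
width: 0.0213
```

In contact with the dish floor. I ease off, open and retreat straight up.

```bash
python3 -m inch '[{"offset":[0,0,0],"turn":[0,0,0],"fingers":0.015},{"offset":[0,0,0],"turn":[0,0,0],"fingers":0.05},{"offset":[0,0,0],"turn":[0,0,0],"fingers":0.05},{"offset":[0,0,0],"turn":[0,0,0],"fingers":0.05},{"offset":[0,0,0],"turn":[0,0,0],"fingers":0.05}]'
```

```text
time: 11.25
ee_pos: [0.5351, 0.1873, 0.0228]
eef_rot: [1.0, -0.003, 0.002, -0.002]
ft_force: [0.2, 0.0, -0.5]
width: 0.048
```

```bash
python3 -m inch '[{"offset":[0,0,-0.01],"turn":[0,0,0],"fingers":0.05},{"offset":[0,0,-0.03],"turn":[0,0,0],"fingers":0.05},{"offset":[0,0,-0.05],"turn":[0,0,0],"fingers":0.05},{"offset":[0,0,-0.05],"turn":[0,0,0],"fingers":0.087},{"offset":[0,0,-0.04],"turn":[0,0,0],"fingers":0.087}]'
```

```text
time: 11.88
ee_pos: [0.5325, 0.1863, 0.2076]
eef_rot: [1.0, -0.002, -0.001, -0.001]
ft_force: [0.8, 0.5, -0.1]
width: 0.0627
```

```bash
python3 -m inch '[{"offset":[0,0.04,0],"turn":[0,0,0],"fingers":0.087},{"offset":[0,0.05,0],"turn":[0,0,0],"fingers":0.087},{"offset":[0,0.05,0],"turn":[0,0,0],"fingers":0.087},{"offset":[0,0.05,0],"turn":[0,0,0],"fingers":0.087},{"offset":[0,0.05,0],"turn":[0,0,0],"fingers":0.087}]'
python3 -m inch '[{"offset":[0,0.04,0],"turn":[0,0,0],"fingers":0.087},{"offset":[0,0.02,0],"turn":[0,0,0],"fingers":0.087},{"offset":[0,0,0],"turn":[0,0,0],"fingers":0.087},{"offset":[0,0,0],"turn":[0,0,0],"fingers":0.087}]'
python3 - <<'E'
from h import *
np.set_printoptions(precision=4,suppress=True)
o=[]
im={c:r.camera(c)[...,::-1] for c in("scene","top")}
for p in([.535,-.122,.12],[.534,.187,.03]):
    c="scene" if p[1]<0 else "top"
    for c in(("scene",)if p[1]<0 else("scene","top")):
        x,y=proj(c,[p])[0].astype(int)
        o.append(cv2.resize(im[c][y-33:y+33,x-33:x+33],(264,264),interpolation=cv2.INTER_CUBIC))
cv2.imwrite("pics/c2.png",np.hstack(o))
E0=[]
for c in("scene","top"):
    for d in r.cut_out("lid",c):
        e=d["extent"]; 
        if abs((e[0]+e[2])/2-proj(c,[[.534,.187,.03]])[0][0])<12:print(c,d["score"],e);E0.append((c,e));break
print(fit(LID,E0,.005,(.534,.187)))
for d in r.cut_out("candle","scene"):print(d["score"],d["extent"], ext(proj("scene",cyl((.03,.03),(.03,.12))+[.535,-.122,0])))
E
```

```text
time: 12.5
ee_pos: [0.5337, -0.0538, 0.2152]
eef_rot: [1.0, 0.003, 0.005, -0.003]
ft_force: [0.7, -0.1, -0.3]
width: 0.0868
time: 13.0
ee_pos: [0.5334, -0.1188, 0.2173]
eef_rot: [1.0, 0.0, 0.007, -0.003]
ft_force: [-0.7, 1.2, 0.5]
width: 0.087
scene 0.74 [352.3, 178.1, 372.7, 198.2]
top 0.76 [260.7, 203.1, 283.8, 228.2]
(array([0.5372, 0.1882]), array([-1.123 ,  0.6626, -0.2721,  0.3888, -0.2261,  1.5899, -2.9435,
       -3.2871]))
0.65 [254.0, 189.5, 280.6, 232.9] [252.6657 191.4237 278.2906 233.4708]
```

View pics/c2.png

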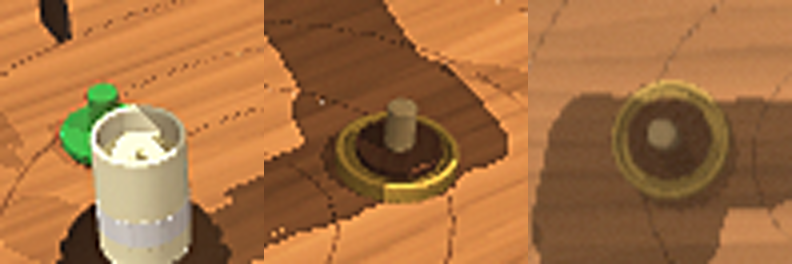

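```bash
python3 -m inch '[{"offset":[0.001,0.003,0.02],"turn":[-0.3,-0.8,0],"fingers":0.087},{"offset":[0,0,0.03],"turn":[0,0,0],"fingers":0.087},{"offset":[0,0,0.02],"turn":[0,0,0],"fingers":0.087},{"offset":[0,0,0],"turn":[0,0,0],"fingers":0.087},{"offset":[0,0,0],"turn":[0,0,0],"fingers":0.087}]'
```

```text
time: 13.88
ee_pos: [0.5339, -0.1208, 0.1413]
eef_rot: [1.0, 0.002, -0.003, 0.0]
ft_force: [-0.3, -0.4, 0.5]
width: 0.087
```

```bash
python3 -m inch '[{"offset":[0.001,0.001,0.02],"turn":[0,0.3,0],"fingers":0.087},{"offset":[0,0,0.025],"turn":[0,0,0],"fingers":0.087},{"offset":[0,0,0.02],"turn":[0,0,0],"fingers":0.087},{"offset":[0,0,0.008],"turn":[0,0,0],"fingers":0.087},{"offset":[0,0,0],"turn":[0,0,0],"fingers":0.087}]'
python3 -m inch '[{"offset":[0,0,0],"turn":[0,0,0],"fingers":0.087}]'
```

```text
time: 14.5
ee_pos: [0.5381, -0.1223, 0.0706]
eef_rot: [1.0, 0.002, 0.003, 0.001]
ft_force: [-0.2, -0.1, -0.9]
width: 0.0868
time: 14.62
ee_pos: [0.5386, -0.1225, 0.0715]
eef_rot: [1.0, 0.002, 0.004, 0.001]
ft_force: [-0.3, 0.8, -0.5]
width: 0.087
```

```bash
python3 -m inch '[{"offset":[-0.003,0,0.009],"turn":[0,-0.4,0],"fingers":0.087},{"offset":[0,0,0],"turn":[0,0,0],"fingers":0.087},{"offset":[0,0,0],"turn":[0,0,0],"fingers":0.07},{"offset":[0,0,0],"turn":[0,0,0],"fingers":0.066},{"offset":[0,0,0],"turn":[0,0,0],"fingers":0.064}]' 10
```

```text
time: 15.25
ee_pos: [0.5363, -0.1227, 0.0633]
eef_rot: [1.0, 0.002, 0.001, 0.002]
ft_force: [0.6, 0.6, -0.2]
width: 0.067
```

```bash
python3 -m inch '[{"offset":[0,0,0],"turn":[0,0,0],"fingers":0.061},{"offset":[0,0,0],"turn":[0,0,0],"fingers":0.056},{"offset":[0,0,0],"turn":[0,0,0],"fingers":0.05},{"offset":[0,0,0],"turn":[0,0,0],"fingers":0.05}]' 10
python3 -m inch '[{"offset":[0,0,0],"turn":[0,0,0],"fingers":0.05},{"offset":[0,0,0],"turn":[0,0,0],"fingers":0.05}]' 35
```

```text
time: 15.75
ee_pos: [0.5365, -0.1221, 0.0635]
eef_rot: [1.0, 0.002, 0.001, 0.001]
ft_force: [0.1, 0.9, 0.4]
width: 0.0607
time: 16.0
ee_pos: [0.5365, -0.1221, 0.0634]
eef_rot: [1.0, 0.002, 0.001, 0.001]
ft_force: [0.4, 0.5, 0.2]
width: 0.0599
```

```bash
python3 -m inch '[{"offset":[0,0,-0.005],"turn":[0,0,0],"fingers":0.05},{"offset":[0,0,-0.015],"turn":[0,0,0],"fingers":0.05},{"offset":[0,0,-0.02],"turn":[0,0,0],"fingers":0.05},{"offset":[0,0,-0.02],"turn":[0,0,0],"fingers":0.05},{"offset":[0,0,0],"turn":[0,0,0],"fingers":0.05}]'
python3 -m inch '[{"offset":[0,0,-0.02],"turn":[0,0,0],"fingers":0.05},{"offset":[0,0,-0.02],"turn":[0,0,0],"fingers":0.05},{"offset":[0,0,-0.01],"turn":[0,0,0],"fingers":0.05},{"offset":[0,0,-0.005],"turn":[0,0,0],"fingers":0.05},{"offset":[0,0,0],"turn":[0,0,0],"fingers":0.05}]'
```

```text
time: 16.62
ee_pos: [0.5359, -0.1225, 0.1275]
eef_rot: [1.0, 0.002, 0.001, 0.002]
ft_force: [-0.1, 0.1, -2.8]
width: 0.0597
time: 17.25
ee_pos: [0.534, -0.1224, 0.1813]
eef_rot: [1.0, 0.002, -0.001, 0.001]
ft_force: [-0.5, 0.2, -3.0]
width: 0.06
```

```bash
python3 -m inch '[{"offset":[0,0,0],"turn":[0,0,0],"fingers":0.05},{"offset":[0,0,0],"turn":[0,0,0],"fingers":0.05},{"offset":[0,0,0],"turn":[0,0,0],"fingers":0.05},{"offset":[0,0,0],"turn":[0,0,0],"fingers":0.05},{"offset":[0,0,0],"turn":[0,0,0],"fingers":0.05}]'
python3 -m inch '[{"offset":[0,0,0],"turn":[0,0,0],"fingers":0.05},{"offset":[0,0,0],"turn":[0,0,0],"fingers":0.05},{"offset":[0,0,0],"turn":[0,0,0],"fingers":0.05}]'
python3 - <<'E'
from h import *
im={c:r.camera(c)[...,::-1] for c in("scene","top")}
o=[cv2.resize(im["scene"][130:310,150:480],(550,300),interpolation=cv2.INTER_CUBIC),cv2.resize(im["top"][110:290,170:500],(550,300),interpolation=cv2.INTER_CUBIC)]
cv2.imwrite("pics/end.png",np.vstack(o))
print([(round(float(d["score"]),2),d["extent"]) for d in r.cut_out("candle","scene")], ext(proj("scene",cyl((.03,.148),(.03,.238))+[.5345,-.1225,0])))
E
```

```text
time: 17.88
ee_pos: [0.5332, -0.1223, 0.1795]
eef_rot: [1.0, 0.002, -0.003, 0.001]
ft_force: [-0.0, -0.1, -3.2]
width: 0.0598
time: 18.25
ee_pos: [0.5332, -0.1223, 0.1795]
eef_rot: [1.0, 0.002, -0.003, 0.001]
ft_force: [-0.5, 0.7, -3.0]
width: 0.06
[(0.82, [254.3, 153.1, 274.7, 198.5])] [248.60951909 152.54656838 276.19701911 197.97467787]
```

View pics/end.png

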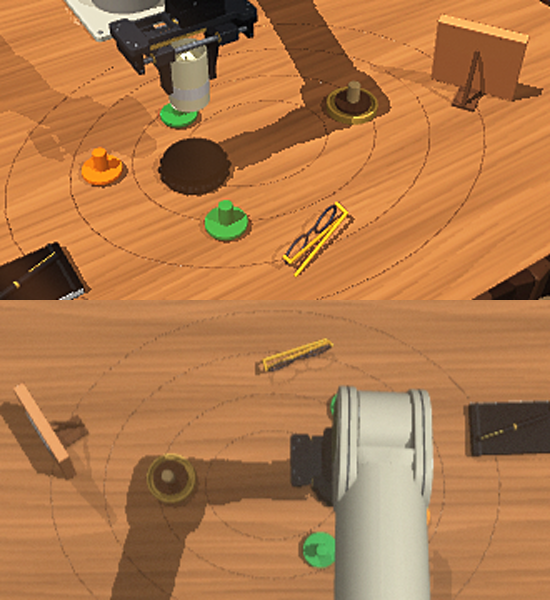

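The candle hangs level above the bare stand (view 190,80; stand at 195,165). The lid sits knob up in the dish (352,100), and the frame, notebook and glasses have not moved. I'm handing it in.

```bash
python3 -c "
from bench import r
print(r.close_job())"
```

```text
the job is handed in; nothing more can be done
None
```

The job is handed in. The lid is in the brass dish, and the arm is holding the open candle about 116 mm above its stand. No verdict was reported.

- **Lid:** I gripped the brown lid by its pale knob (21 mm at the fingers) and lowered it until the plug met the dish floor. The last downward nudges pressed it with about 30 N before I eased off and let go. The final picture shows it flat and knob up. Its measured centre is about 4 mm from the dish's, against the 12 mm limit.
- **Candle:** I gripped it at 35 N, with the fingers stopping at 60 mm. The wrist carries about 3 N, which fits its weight. Over the last 0.4 s the pose did not change, with a tool tilt of about 0.006 rad.
- **Bystanders:** the frame, notebook and glasses look unmoved in both cameras. I judged this by eye and did not measure it.
- **Disagreements:** two network outlines were off the expected shape by a few pixels. One was the left edge of the held candle, where the finger partly hides it. The other was the lid in the top view. I did not chase either one.

The run took about 18.4 s of the 58 s allowed.

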